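Sort the pool-ball tray and fit its divider

TASK

In the pool-ball tray the plain red ball has been put among the striped balls, and the blue-striped ball among the plain ones: swap the two, parking one of them on the empty brass ring meanwhile, so that all plain balls sit in the blue-felt bay and all striped ones in the grey-felt bay. Set the balls down into the cups rather than dropping them, and let neither touch the counter. Then take the metal divider with the red grip from its holder, stand it fully home in the slot between the two bays and let go; leave the other balls and everything else where they are.

Things in the scene. Friction and masses are not known exactly. Their poses are not given: they have to be found in the camera images.
- solid_red: Plain red (solid) pool ball, 57 mm diameter, about 170 g, origin at its centre (which keeps to the centre as it turns; its axes mean nothing). Starts in one of the three cups of the grey-felt bay, where it does not belong. Seated in any cup or on the rest ring, its centre is 51 mm above the counter (23 mm above the felt).
- stripe_blue: White ball with one broad dark blue stripe: pool ball, 57 mm diameter, about 170 g, origin at its centre (which keeps to the centre as it turns; its axes mean nothing). Starts in one of the three cups of the blue-felt bay, where it does not belong. Seated, its centre is 51 mm above the counter.
- bay_blue: Fixed tray bay for the SOLID balls: block with dark blue felt top, wooden edges, 252 x 102 mm, 28 mm high. Origin: centre of its underside, on the counter; x along its row of cups, z up. Three round cups (34 mm mouth, 16 mm deep) at x = -78, 0, +78 mm, y = 0; a ball sits on the rim, sunk 5.6 mm. The bays flank the slotted spine; which is on which side varies.
- bay_grey: Fixed tray bay for the STRIPED balls: the same as the blue one but with light grey felt. Same frame and cups.
- spine: Fixed wooden bar between the two bays, 252 x 30 mm, 40 mm high, origin at the centre of its underside on the counter, x along its length and parallel to the bays' x, z up. In its top, centred, a slot along x: 186 mm long, 9 mm wide, 32 mm deep (floor 8 mm above the counter), mouth chamfered 2 mm. The bays' cup rows lie 66 mm to either side.
- rest: Fixed brass ring on the counter beside the tray, 76 mm outside diameter, 34 mm hole, 28 mm high; a spare parking place for one ball, empty at the start. Origin at the centre of its underside. A ball on it is held as in a cup, its centre 51 mm above the counter.
- holder: Fixed black block on the counter, at the side of the tray away from the rest, in which the divider stands at the start: 210 x 50 mm, 40 mm high, x along its length, origin at the centre of its underside; slot like the spine's (186 x 9 mm, 32 mm deep, floor 8 mm up).
- divider: Loose flat blade, 190 to 320 g: aluminium plate 180 mm long (x), 6 mm thick (y), 84 mm tall; red grip bar on top, 70 mm long (x), 14 mm thick (y), 80 to 112 mm above the lower edge. Origin: middle of the lower edge, z up. Starts upright in the holder along its x, lower edge 8 mm above the counter; the same height when home in the spine, leaning at most 0.1 rad in its play. Both ways round alike.
- solid_yellow: Plain yellow (solid) pool ball, 57 mm diameter, about 170 g, origin at its centre (which keeps to the centre as it turns; its axes mean nothing). Already in its right bay; stays in its cup.
- solid_green: Plain green (solid) pool ball, 57 mm diameter, about 170 g, origin at its centre (which keeps to the centre as it turns; its axes mean nothing). Already in its right bay; stays in its cup.
- stripe_orange: White ball with one broad orange stripe: pool ball, 57 mm diameter, about 170 g, origin at its centre (which keeps to the centre as it turns; its axes mean nothing). Already in its right bay; stays in its cup.
- stripe_green: White ball with one broad green stripe: pool ball, 57 mm diameter, about 170 g, origin at its centre (which keeps to the centre as it turns; its axes mean nothing). Already in its right bay; stays in its cup.
- tumbler: Clear drinking glass, 76 mm diameter, 95 mm tall, standing beyond the tray; origin at the centre of its base. Not to be moved.
- jar: Amber glass jar with brass cap, 60 mm diameter, 85 mm tall; origin at the centre of its base. Not to be moved.
- chalk: Cue chalk, paper-wrapped with blue top, 22 x 22 x 23 mm; origin at the centre of its base. Not to be moved.
- brush: Table brush, wooden back and black bristles, 200 x 34 mm, 42 mm tall, bristles down, along its x; origin at the centre of its underside. Not to be moved.

How it is judged:
On the way, in this order (a step that is already met when the one before it is completed fails the run):
1. the red or the blue-striped ball sits released on the brass ring (((z of solid_red in the frame of rest between 0.0479 and 0.0539 m and contact force between the fingers and solid_red below 0.3 N and linear speed of solid_red below 0.05 m/s and horizontal distance between solid_red and rest below 0.008 m) or (z of stripe_blue in the frame of rest between 0.0479 and 0.0539 m and contact force between the fingers and stripe_blue below 0.3 N and linear speed of stripe_blue below 0.05 m/s and horizontal distance between stripe_blue and rest below 0.008 m))), for 0.2 s.
2. both balls sit released in cups of their own bays: red in the blue-felt bay, blue-striped in the grey-felt bay (z of solid_red in the frame of bay_blue between 0.0479 and 0.0539 m and contact force between the fingers and solid_red below 0.3 N and linear speed of each of solid_red, stripe_blue below 0.05 m/s and y of solid_red in the frame of bay_blue between -0.008 and 0.008 m and x of solid_red in the frame of bay_blue between -0.09 and 0.09 m and z of stripe_blue in the frame of bay_grey between 0.0479 and 0.0539 m and contact force between the fingers and stripe_blue below 0.3 N and y of stripe_blue in the frame of bay_grey between -0.008 and 0.008 m and x of stripe_blue in the frame of bay_grey between -0.09 and 0.09 m), for 0.2 s.
3. the divider stands fully home in the slot between the bays, released (z of divider in the frame of spine below 0.011 m and horizontal distance between divider and spine below 0.008 m and angle between the x axis of divider and the x axis of spine, either way round below 0.05 rad and angle between divider's own z axis and vertical below 0.15 rad and linear speed of divider below 0.03 m/s and contact force between the fingers and divider below 0.3 N), for 0.2 s.
At the end, for the whole second after the job is handed in: Red ball seated in a blue-felt cup, blue-striped ball in a grey-felt cup (within 8 mm of the row line, 3 mm of seated height); divider in the spine slot, within 3 mm of its floor, 8 mm of its centre, 0.05 rad of its line, 0.15 rad of upright; all released, at rest; other balls within 12 mm (all of step 2 and all of step 3 and distance of each of solid_yellow, solid_green, stripe_orange, stripe_green from where it was at the start of the episode below 0.012 m); the robot touches nothing.
It fails at once if the red or the blue-striped ball touches the counter (height (world z) of any of solid_red, stripe_blue below 0.036 m).
It fails at once if the red or the blue-striped ball is dropped: it moves faster than 0.6 m/s (a fall of about 18 mm) with no finger on it ((linear speed of solid_red above 0.6 m/s and contact force between the fingers and solid_red below 0.05 N) or (linear speed of stripe_blue above 0.6 m/s and contact force between the fingers and stripe_blue below 0.05 N)).
It fails at once if one of the other balls leaves its place (more than 20 mm) (distance of any of solid_yellow, solid_green, stripe_orange, stripe_green from where it was at the start of the episode above 0.02 m).
It fails at once if the glass, jar, chalk or brush is moved more than 25 mm (distance of any of tumbler, jar, chalk, brush from where it was at the start of the episode above 0.025 m).
It also fails if it takes over 72 s, if anything falls off the work surface, if the arm or the gripper's body presses on something with over 40 N, if the wrist force passes 120 N, or if a joint passes its speed limit or range.

ROBOT

A 6-joint arm with a two-finger parallel gripper is mounted at the origin on the work surface. World frame = base frame: x ahead of the robot, y to its left, z up, the work surface at z = 0. Lengths are in m, angles in rad, forces in N, time in s.
With the tool pointing down it reaches from about 0.35 to 0.725 m from the base axis. Payload 4.3 kg.
Tool frame: the origin (TCP) lies between the finger pads; the fingertips stand 22 mm ahead of it and the grasp point (between the pads) lies 3 mm ahead of it; z points along the fingers, y is the line along which they close (so a half turn about z gives the same grasp; the last joint's range is limited). The gripper opens to 85 mm and grips with 20 to 120 N. Pads are 22 mm wide; open, the fingers measure 114 mm over their backs; the gripper's body (76 mm by 85 mm) begins 54 mm behind the grasp point. The pads swing forward as they close: fully open they stand 13 mm farther back than shut.
Start: joints at [-1.302, 0.377, 0.081, 1.274, 0, 1.46], TCP at [0.213, -0.534, 0.253] pointing down, gripper open.
Joint ranges: [-2.72, 2.72], [-0.84, 1.66], [-1.02, 1.22], [-1.77, 2.12], [-1.37, 1.28], [-3.14, 3.14]. Speed limits (rad/s): [2.57, 2.57, 3.14, 3.14, 3.14, 3.14].

INTERFACE

Orientations are given as a rotation vector (axis times angle).
In Python, from rig import status, cams, finish_job, spot_in, cut_out gives the robot as it stands. The module is installed in compiled form; this text tells all that it offers.
- The arm moves only by the tool servo_tool, never from a script. Its argument "targets" is a list of rows, each a list of 4 numbers: the shift along the tool's x, y, z as a fraction of full scale, then the turn about the tool's z as a fraction of full scale. In form: [[tx, ty, tz, yaw], ...]. A call has 1 to 12 rows; each row is the pose to reach, as a shift and turn from the pose commanded when the call began, along the tool's axes at that moment; what a row does not reach only later rows make up. Full scale, the value 1, is 1 m for a shift and 30 degrees for a turn. A row lasts 1/8 s, in which the tool goes at most 62.5 mm and 10.7 degrees, less where a joint would pass 70% of its speed; a pose out of reach is approached as far as the arm can. A call with a number of a shift or a turn outside -1 to 1 is refused whole. A call with a gripper value outside its range is refused whole. "fingers" is the opening, from 0 (shut) to 1 (fully open), set as the call begins (left out, the last holds). The fingers move at their own pace and stop on an object; the grip force is fixed at half the most. Time passes only in rows, so rows that repeat a pose let the fingers close. It gives the time, the measured TCP pose, the force, the opening and the grip force at its end, in the units of the state.
- status.read_state(): the state, without advancing time (a new reading comes with each control period).
- cams.read_camera(name): name is "scene" or "top"; returns (picture, depth): 384x512x3 uint8, blue, green, red; 384x512 float32, m along the optical axis (not along the pixel's ray), 0 where there is no reading.
- cams.camera_info(name): a dict with "fx", "fy", "cx", "cy" (pixels), "k1" (the pictures are not rectified: a ray, as slopes to the right and down, at radius r is drawn at 1 + k1 r^2 times it, then the intrinsics apply), "R" (3x3) and "t" (3): a world point X has camera coordinates R X + t. Camera axes: x right, y down, z forward; pixel columns grow to the right and rows downward; lengths in m; the calibration is good to about 2 mm. A picture is of the moment at which its call begins. camera_info takes no time and is no camera call.
- finish_job(): hands the job in; it is judged then, once.
Trained networks look in the newest picture that a camera, given by its name, has taken for a name from the list of things; names that differ only in an ending like _2 or _b are one class to them, and where a whole thing is asked for, a point or a joint stands for the part that bears it (a point fixed in the world has none). Each returns a list of dicts, best first, with "conf" (0 to 1); they miss things now and then, are a little off and sometimes report something else, mostly with a low value. They report only what shows in the picture. A call takes as long as a camera call.
- spot_in(camera, name): "extent" ([left, top, width, height] in pixels, round what is visible of it).
- cut_out(camera, name): "pixels" (384x512 bool, what is visible of it) and "extent" ([left, top, width, height] in pixels, round what is visible of it).
The state is a dict: "time": time; "q": joint angles; "qvel": joint speeds; "tau": joint torques, N m; "position": TCP position; "tcp_rot": TCP orientation; "contact_force": force on the tool from outside, world axes, zero at the start; "torque": the same for the moment, N m; "width": finger opening in m; "grip_force": force on a finger pad.
Only numpy, scipy, OpenCV 4.12 (cv2) and the standard library are available. Lean on these libraries where they do the work, as an engineer would, in place of code of your own. Each camera call takes 0.05 s, during which the arm holds its last target. There are 200 camera calls.

## Working session

There is one attempt and no reset: what is moved stays moved. The work goes in short steps, Python scripts to look and compute and a tool call to move; the robot and the scene stay as the last step left them, time stands still between calls to the robot, and variables do not carry over. Pictures are saved under pics/ and viewed, at most 10 in all, crops included, and the job is handed in when it is done.

Besides the shell and the picture viewer there is one more tool, called after ">>>" as a command line: name --pt "numbers of a row" for each row, then --argument value for the rest. servo_tool: Moves the arm, as the interface text tells. Its arguments: {"type":"object","properties":{"targets":{"type":"array","items":{"type":"array","items":{"type":"number"}}},"fingers":{"type":"number"}},"required":["targets"]}

```bash
mkdir -p pics
cat > h.py <<'E'
import numpy as np, cv2
from rig import status, cams, finish_job, spot_in, cut_out
def world(cam, uv, d):
    i=cams.camera_info(cam); uv=np.atleast_2d(uv).astype(float); d=np.atleast_1d(d)
    xd=np.stack([(uv[:,0]-i['cx'])/i['fx'],(uv[:,1]-i['cy'])/i['fy']],1); x=xd.copy()
    for _ in range(10): x=xd/(1+i['k1']*(x**2).sum(1,keepdims=True))
    P=np.c_[x,np.ones(len(x))]*d[:,None]
    return (P-np.array(i['t']))@np.array(i['R'])
def cloud(cam,name,dep,k=0):
    r=cut_out(cam,name)
    if not r: return None,0
    m=r[k]['pixels']&(dep>0); v,u=np.nonzero(m)
    return world(cam,np.c_[u,v],dep[m]),r[k]['conf']
def sphere(P,r=.0285):
    from scipy.optimize import least_squares
    f=lambda c:np.linalg.norm(P-c,axis=1)-r
    s=least_squares(f,np.median(P,0)-[0,0,.015],loss='soft_l1',f_scale=.002)
    return s.x
E
cat > a.py <<'E'
from h import *
for c in('scene','top'):
    p,d=cams.read_camera(c); cv2.imwrite(f'pics/{c}0.png',p)
    i=cams.camera_info(c); print(c,i['fx'],i['k1'],-np.array(i['R']).T@i['t'])
    for n in 'solid_red stripe_blue solid_yellow solid_green stripe_orange stripe_green'.split():
        P,cf=cloud(c,n,d)
        if P is not None: print(n,cf,len(P),sphere(P).round(4))
    for n in 'rest bay_blue bay_grey spine holder divider tumbler jar chalk brush'.split():
        P,cf=cloud(c,n,d)
        if P is None: print(n,None);continue
        zt=np.percentile(P[:,2],90); Q=P[abs(P[:,2]-zt)<.006]
        r=cv2.minAreaRect((Q[:,:2]*1000).astype(np.float32)); print(n,round(cf,2),len(P),'ztop',zt.round(3),np.round(r[0],1),np.round(r[1],1),round(r[2],1))
print(status.read_state())
E
python3 a.py
```

```text
scene 360.06423267737324 -0.09728234481268108 [ 1.26778895 -0.15905915  0.83904449]
solid_red 0.84 273 [ 0.5216 -0.0761  0.051 ]
stripe_blue 0.63 220 [0.4707 0.068  0.0518]
solid_yellow 0.67 300 [0.6237 0.0389 0.0509]
solid_green 0.68 292 [0.5465 0.0539 0.0509]
stripe_orange 0.72 314 [ 0.5985 -0.0909  0.052 ]
stripe_green 0.69 262 [ 0.4454 -0.061   0.0517]
rest 0.94 396 ztop 0.03 [443.4 276.7] [72.6 73.4] 78.4
bay_blue None
bay_grey 0.75 1443 ztop 0.031 [523.3 -76.4] [102.1 255.6] 79.1
spine 0.63 595 ztop 0.042 [536.4 -12.5] [ 27.5 251.2] 79.0
holder 0.71 693 ztop 0.042 [ 469.  -305.5] [ 48.8 212.3] 89.3
divider 0.65 351 ztop 0.121 [ 468.9 -305. ] [10.3 71.6] 89.1
tumbler 0.75 850 ztop 0.094 [688.3 281.8] [74.7 72.6] 0.8
jar 0.72 655 ztop 0.087 [ 680.  -297.7] [48.9 49.5] 17.7
chalk 0.51 56 ztop 0.026 [550.1 451.8] [19.9 18. ] 22.6
brush 0.96 733 ztop 0.045 [ 525.5 -474.7] [198.3  36.2] 10.4
top 443.6937992656618 -0.09103169568124854 [ 0.39849869 -0.00157285  1.3154662 ]
solid_red 0.8 313 [ 0.5214 -0.0753  0.0496]
stripe_blue 0.71 296 [0.4697 0.069  0.0498]
solid_yellow 0.56 297 [0.6
[... 625 characters left out ...]
4 [ 522.7 -474.1] [197.3  34.7] 11.2
{'time': 1.7, 'q': array([-1.30231278e+00,  3.77268926e-01,  8.10098145e-02,  1.27443087e+00,
        1.93141117e-05,  1.46050025e+00]), 'qvel': array([-0.00033515, -0.00180838,  0.00161492, -0.00097159,  0.00013447,
        0.00087356]), 'tau': array([-2.85708148e-05, -4.63513291e+01,  2.70148265e+01,  5.14034127e-04,
       -1.65139959e-04, -1.50605842e-06]), 'position': array([ 0.21264748, -0.53426269,  0.25335093]), 'tcp_rot': array([3.08531613e+00, 5.91415467e-01, 4.34408017e-05]), 'contact_force': array([-0.10390595,  0.0281142 ,  0.28678586]), 'torque': array([-0.0105815 ,  0.05625711, -0.01928625]), 'grip_force': 0.0, 'width': 0.08536959740903531}
```

```bash
cat > n.py <<'E'
import sys; from h import *
from scipy.spatial.transform import Rotation as R
# n.py tooly_deg x y z [x y z ...]: rows relative to present pose
a=list(map(float,sys.argv[1:])); s=status.read_state(); M=R.from_rotvec(s['tcp_rot']).as_matrix()
yw=np.degrees(np.arctan2(M[1,1],M[0,1])); t=-((a[0]-yw+180)%360-180)
for k in range(1,len(a),3): print((M.T@(np.array(a[k:k+3])-s['position'])).round(4),'yaw',round(t/30,3))
print(s['time'],s['position'].round(4),'toolY',yw.round(1),'z',M[:,2].round(3),'q6',s['q'][5].round(2),s['width'].round(4))
E
python3 n.py 79.1 .5215 -.0757 .25
```

```text
[ 0.4565 -0.3118  0.0033] yaw -4.913Traceback (most recent call last):
  File "n.py", line 7, in <module>
    print(s['time'],s['position'].round(4),'toolY',yw.round(1),'z',M[:,2].round(3),'q6',s['q'][5].round(2),s['width'].round(4))
                                                                                                           ^^^^^^^^^^^^^^^^
AttributeError: 'float' object has no attribute 'round'
```

View pics/scene0.png

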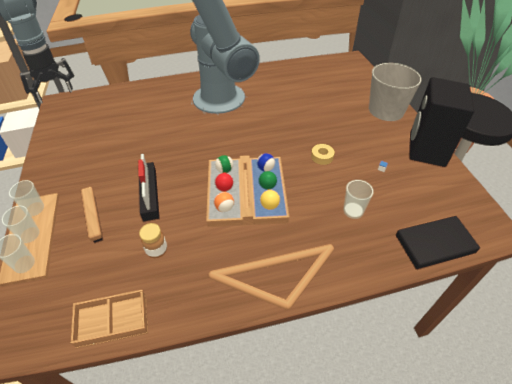

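>>> servo_tool --pt "0.456 -0.312 0 -1" --pt "0.456 -0.312 0 -1" --pt "0.456 -0.312 0 -1" --pt "0.456 -0.312 0 -1" --pt "0.456 -0.312 0 -1" --pt "0.456 -0.312 0 -1" --pt "0.456 -0.312 0 -1" --pt "0.456 -0.312 0 -1" --pt "0.456 -0.312 0 -1" --pt "0.456 -0.312 0 -1" --fingers 0.82

```text
time: 2.95
position: [0.5224, -0.0728, 0.2531]
tcp_rot: [-2.823, -1.378, -0.001]
contact_force: [0.4, -0.5, -0.7]
width: 0.0703
grip_force: 0.0
```

>>> servo_tool --pt "0 0 0 -1" --pt "0 0 0 -1" --pt "0 0 0 -1"

```text
time: 3.32
position: [0.5204, -0.0767, 0.2533]
tcp_rot: [2.372, 2.059, -0.001]
contact_force: [-0.1, -0.2, -0.2]
width: 0.0702
grip_force: 0.0
```

>>> servo_tool --pt "0 0 0 -1" --pt "0 0 0 -1" --pt "0 0 0 -1"

```text
time: 3.7
position: [0.5204, -0.0769, 0.2533]
tcp_rot: [1.759, 2.603, -0.001]
contact_force: [0.1, -0.9, 0.5]
width: 0.0698
grip_force: 0.0
```

>>> servo_tool --pt "0 0 0 -1" --pt "0 0 0 -1" --pt "0 0 0 -1"

```text
time: 4.08
position: [0.5204, -0.0768, 0.2533]
tcp_rot: [-1.025, -2.97, 0.001]
contact_force: [-0.1, -0.7, -0.7]
width: 0.0704
grip_force: 0.0
```

>>> servo_tool --pt "0 0 0 -0.91" --pt "0 0 0 -0.91" --pt "0 0 0 -0.91" --pt "0 0 0 -0.91"

```text
time: 4.58
position: [0.5205, -0.0767, 0.2534]
tcp_rot: [-0.305, -3.127, 0.001]
contact_force: [-0.2, -0.2, 0.1]
width: 0.0698
grip_force: 0.0
```

```bash
python3 n.py 79.1 .5215 -.0757 .13 .5215 -.0757 .053
```

```text
[-0.0008  0.0012  0.1234] yaw -0.008
[-0.0009  0.0012  0.2004] yaw -0.008Traceback (most recent call last):
  File "n.py", line 7, in <module>
    print(s['time'],s['position'].round(4),'toolY',yw.round(1),'z',M[:,2].round(3),'q6',s['q'][5].round(2),s['width'].round(4))
                                                                                                           ^^^^^^^^^^^^^^^^
AttributeError: 'float' object has no attribute 'round'
```

>>> servo_tool --pt "-0.001 0.001 0.06 0" --pt "-0.001 0.001 0.12 0" --pt "-0.001 0.001 0.15 0" --pt "-0.001 0.001 0.175 0" --pt "-0.001 0.001 0.19 0" --pt "-0.001 0.001 0.2 0" --pt "-0.001 0.001 0.2 0" --fingers 0.79

```text
time: 5.45
position: [0.522, -0.0751, 0.0532]
tcp_rot: [-0.302, -3.127, 0.0]
contact_force: [0.2, -0.0, -0.1]
width: 0.0674
grip_force: 0.0
```

>>> servo_tool --pt "0 0 0 0" --pt "0 0 0 0" --pt "0 0 0 0" --pt "0 0 0 0" --fingers 0.3

```text
time: 5.95
position: [0.5231, -0.0744, 0.0546]
tcp_rot: [0.3, 3.125, 0.002]
contact_force: [-0.7, 4.0, 5.9]
width: 0.0543
grip_force: 62.3
```

```bash
sed -i "s/s\['width'\].round(4)/round(float(s['width']),4)/" n.py; python3 n.py 79.1 .5215 -.0757 .053
```

```text
[ 0.0014 -0.0016  0.0016] yaw -0.002
5.95 [ 0.5231 -0.0744  0.0546] toolY 79.0 z [ 0.003  0.001 -1.   ] q6 -0.07 0.0543
```

>>> servo_tool --pt "0 0 0 0" --pt "0 0 0 0" --pt "0 0 0.004 0" --pt "0 0 0.004 0" --fingers 0.79

```text
time: 6.45
position: [0.5216, -0.075, 0.0487]
tcp_rot: [-0.301, -3.126, 0.0]
contact_force: [0.4, 0.8, 0.5]
width: 0.0677
grip_force: 0.0
```

>>> servo_tool --pt "0 0 0 0" --pt "0 0 0 0" --pt "0 0 0 0" --pt "0 0 0 0" --fingers 0.3

```text
time: 6.95
position: [0.5222, -0.0743, 0.0495]
tcp_rot: [0.3, 3.127, 0.002]
contact_force: [-1.6, 5.0, 5.5]
width: 0.0552
grip_force: 62.3
```

```bash
python3 n.py 79.1 .5215 -.0757 .053
python3 - <<'E'
from h import *
for c in('scene','top'):
    p,d=cams.read_camera(c); P,f=cloud(c,'solid_red',d)
    if P is not None: print(c,f,len(P),sphere(P))
    cv2.imwrite(f'pics/{c}1.png',p[120:260,150:350].repeat(4,0).repeat(4,1))
E
```

```text
[ 0.0005 -0.0015 -0.0035] yaw -0.002
6.95 [ 0.5222 -0.0743  0.0495] toolY 79.0 z [ 0.001  0.001 -1.   ] q6 -0.07 0.0552
scene 0.64 260 [ 0.5219853  -0.07624442  0.05081954]
top 0.46 279 [0.62296665 0.03957876 0.04945696]
```

View pics/scene1.png

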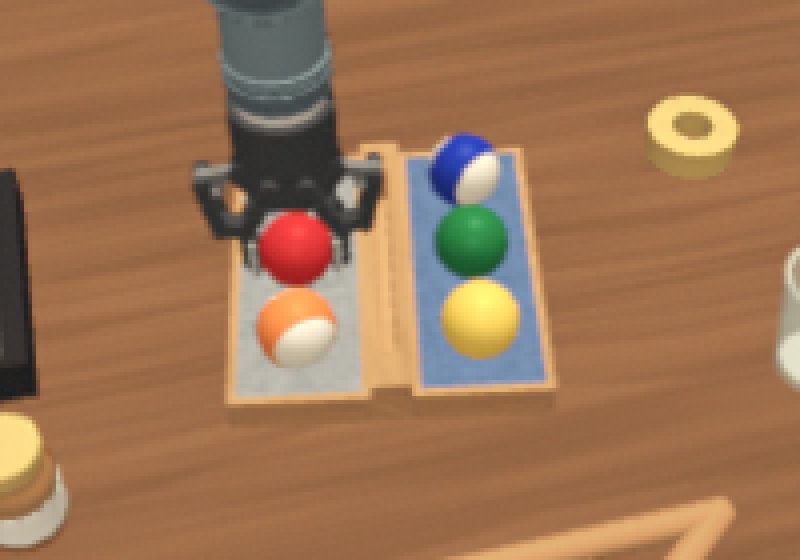

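>>> servo_tool --pt "0 0 -0.01 0" --pt "0 0 -0.03 0" --pt "0 0 -0.07 0" --pt "0 0 -0.12 0" --pt "0 0 -0.12 0"

```text
time: 7.78
position: [0.5253, -0.0767, 0.1738]
tcp_rot: [0.301, 3.118, -0.005]
contact_force: [0.7, 0.5, -2.3]
width: 0.0549
grip_force: 63.6
```

>>> servo_tool --pt "0.015 0.035 0 0" --pt "0.035 0.08 0 0" --pt "0.058 0.132 0 0" --pt "0.081 0.185 0 0" --pt "0.104 0.237 0 0" --pt "0.125 0.285 0 0" --pt "0.138 0.315 0 0" --pt "0.145 0.33 0 0" --pt "0.145 0.33 0 0" --pt "0.145 0.33 0 0"

```text
time: 9.02
position: [0.443, 0.2753, 0.1689]
tcp_rot: [-0.303, -3.127, 0.002]
contact_force: [-0.2, 0.1, -1.4]
width: 0.0549
grip_force: 63.7
```

```bash
cat > b.py <<'E'
from h import *; import sys
for c in('scene','top'):
    p,d=cams.read_camera(c)
    for n in sys.argv[1:]:
        P,f=cloud(c,n,d)
        if P is not None: print(c,n,round(f,2),len(P),sphere(P).round(4))
E
python3 b.py solid_red; python3 n.py 79 .442 .2765 .05
```

```text
scene solid_red 0.82 254 [0.4423 0.2751 0.1704]
top solid_red 0.58 638 [0.6892 0.2844 0.045 ]
[0.0013 0.0007 0.1193] yaw -0.003
9.225 [0.4431 0.2756 0.1693] toolY 78.9 z [ 0. -0. -1.] q6 0.63 0.0547
```

>>> servo_tool --pt "0 0.001 0.03 0" --pt "0 0.001 0.07 0" --pt "0 0.001 0.095 0" --pt "0 0.001 0.108 0" --pt "0 0.001 0.115 0" --pt "0 0.001 0.118 0" --pt "0 0.001 0.119 0" --pt "0 0.001 0.119 0"

```text
time: 10.22
position: [0.4435, 0.2779, 0.051]
tcp_rot: [0.301, 3.126, 0.001]
contact_force: [0.5, -0.9, -1.6]
width: 0.0546
grip_force: 63.8
```

>>> servo_tool --pt "0 0 0 0" --pt "0 0 0 0" --pt "0 0 0 0" --pt "0 0 0 0" --fingers 0.79

```text
time: 10.72
position: [0.443, 0.2776, 0.0503]
tcp_rot: [0.301, 3.127, -0.0]
contact_force: [-0.2, -0.3, -0.3]
width: 0.0676
grip_force: 0.0
```

```bash
python3 b.py solid_red;python3 n.py 79.1 .444 .277 .15
```

```text
scene solid_red 0.76 257 [0.4423 0.2788 0.0516]
top solid_red 0.36 881 [ 0.4654 -0.3014  0.0286]
[-0.0012 -0.0004 -0.0998] yaw -0.003
10.925 [0.4429 0.2776 0.0502] toolY 79.0 z [-0. -0. -1.] q6 0.63 0.0681
```

>>> servo_tool --pt "0 0 -0.03 0" --pt "0 0 -0.08 0" --pt "0 0 -0.12 0" --pt "-0.02 -0.06 -0.12 0" --pt "-0.04 -0.119 -0.12 0" --pt "-0.055 -0.165 -0.12 0" --pt "-0.067 -0.2 -0.12 0" --pt "-0.067 -0.2 -0.12 0" --pt "-0.067 -0.2 -0.12 0"

```text
time: 12.05
position: [0.4704, 0.0688, 0.1702]
tcp_rot: [-0.301, -3.127, -0.001]
contact_force: [0.7, -0.3, -0.1]
width: 0.0676
grip_force: 0.0
```

```bash
python3 b.py solid_red stripe_blue;python3 n.py 79.1 .471 .069 .049
```

```text
scene solid_red 0.53 214 [0.4425 0.2778 0.0517]
scene stripe_blue 0.83 255 [0.4705 0.0679 0.0518]
top solid_red 0.74 222 [0.4401 0.2702 0.0234]
[-0.0006 -0.0002  0.1212] yaw -0.0
12.35 [0.4704 0.0693 0.1702] toolY 79.1 z [-0.  0. -1.] q6 0.2 0.0677
```

>>> servo_tool --pt "-0.001 0 0.05 0" --pt "-0.001 0 0.08 0" --pt "-0.001 0 0.105 0" --pt "-0.001 0 0.116 0" --pt "-0.001 0 0.121 0" --pt "-0.001 0 0.121 0"

```text
time: 13.1
position: [0.472, 0.0684, 0.0497]
tcp_rot: [0.301, 3.126, -0.0]
contact_force: [-0.4, -1.0, 0.3]
width: 0.0672
grip_force: 0.0
```

>>> servo_tool --pt "0 0 0 0" --pt "0 0 0 0" --pt "0 0 0 0" --pt "0 0 0 0" --fingers 0.3

```text
time: 13.6
position: [0.4729, 0.0697, 0.0509]
tcp_rot: [0.3, 3.124, 0.006]
contact_force: [-0.1, 5.0, 5.2]
width: 0.0552
grip_force: 62.0
```

>>> servo_tool --pt "0 0 -0.01 0" --pt "0 0 -0.03 0" --pt "0 0 -0.07 0" --pt "0 0 -0.12 0" --pt "0 0 -0.12 0"

```text
time: 14.22
position: [0.4749, 0.0681, 0.174]
tcp_rot: [0.3, 3.118, 0.001]
contact_force: [1.0, -0.6, -2.2]
width: 0.0551
grip_force: 63.7
```

```bash
python3 b.py stripe_blue;python3 n.py 79.1 .522 -.0745 .17
```

```text
scene stripe_blue 0.64 679 [ 0.6812 -0.297   0.0588]
[-0.078  -0.1302 -0.002 ] yaw -0.004
14.425 [0.4703 0.0682 0.1681] toolY 79.0 z [-0.003 -0.    -1.   ] q6 0.2 0.0546
```

>>> servo_tool --pt "-0.018 -0.03 0 0" --pt "-0.045 -0.075 0 0" --pt "-0.066 -0.11 0 0" --pt "-0.078 -0.13 0 0" --pt "-0.078 -0.13 0 0" --pt "-0.078 -0.13 0 0"

```text
time: 15.18
position: [0.5223, -0.0731, 0.1686]
tcp_rot: [-0.3, -3.125, -0.002]
contact_force: [-0.1, -0.4, -2.1]
width: 0.0545
grip_force: 63.8
```

```bash
python3 b.py stripe_blue;python3 n.py 79.1 .522 -.0745 .05
```

```text
scene stripe_blue 0.67 327 [ 0.52   -0.0752  0.1691]
top stripe_blue 0.56 827 [ 0.4727 -0.2999  0.0276]
[ 0.0006 -0.0015  0.1193] yaw -0.0
15.375 [ 0.5229 -0.0731  0.1693] toolY 79.1 z [-0.  0. -1.] q6 -0.07 0.055
```

>>> servo_tool --pt "0 -0.001 0.03 0" --pt "0 -0.001 0.07 0" --pt "0 -0.001 0.095 0" --pt "0 -0.001 0.107 0" --pt "0 -0.001 0.114 0" --pt "0 -0.001 0.118 0" --pt "0 -0.001 0.118 0"

```text
time: 16.25
position: [0.5239, -0.0751, 0.052]
tcp_rot: [0.301, 3.126, 0.0]
contact_force: [0.3, 1.0, -0.8]
width: 0.0549
grip_force: 64.0
```

>>> servo_tool --pt "0 0 0 0" --pt "0 0 0 0" --pt "0 0 0 0" --pt "0 0 0 0" --fingers 0.79

```text
time: 16.75
position: [0.5232, -0.0753, 0.0514]
tcp_rot: [0.301, 3.127, -0.0]
contact_force: [-0.0, -0.7, -0.4]
width: 0.0673
grip_force: 0.0
```

>>> servo_tool --pt "0 0 -0.03 0" --pt "0 0 -0.08 0" --pt "0 0 -0.12 0" --pt "0 0 -0.12 0"

```text
time: 17.25
position: [0.5258, -0.0759, 0.175]
tcp_rot: [0.3, 3.12, -0.002]
contact_force: [1.0, 0.7, 0.1]
width: 0.067
grip_force: 0.0
```

```bash
python3 b.py stripe_blue solid_red;python3 n.py 79.1 .443 .2776 .169
```

```text
scene stripe_blue 0.57 262 [ 0.5217 -0.0764  0.0518]
scene solid_red 0.59 205 [0.4425 0.2781 0.0523]
top solid_red 0.81 324 [0.4414 0.2767 0.0493]
[0.1448 0.3309 0.0012] yaw -0.003
17.55 [ 0.522  -0.0749  0.1697] toolY 79.0 z [-0.003  0.001 -1.   ] q6 -0.07 0.0675
```

Seated well. Now fetch red.

>>> servo_tool --pt "0.025 0.057 0 0" --pt "0.05 0.114 0 0" --pt "0.075 0.171 0 0" --pt "0.1 0.228 0 0" --pt "0.125 0.285 0 0" --pt "0.145 0.331 0 0" --pt "0.145 0.331 0 0" --pt "0.145 0.331 0.05 0" --pt "0.145 0.331 0.09 0" --pt "0.145 0.331 0.112 0" --pt "0.145 0.331 0.12 0" --pt "0.145 0.331 0.12 0"

```text
time: 19.05
position: [0.4438, 0.2766, 0.0509]
tcp_rot: [-0.302, -3.126, 0.001]
contact_force: [0.3, -0.4, 0.4]
width: 0.0677
grip_force: 0.0
```

>>> servo_tool --pt "0 0 0 0" --pt "0 0 0 0" --pt "0 0 0 0" --pt "0 0 0 0" --fingers 0.3

```text
time: 19.55
position: [0.4451, 0.2785, 0.0528]
tcp_rot: [0.3, 3.125, 0.004]
contact_force: [-1.8, 2.7, 6.9]
width: 0.0545
grip_force: 62.9
```

>>> servo_tool --pt "0 0 -0.01 0" --pt "0 0 -0.03 0" --pt "0 0 -0.07 0" --pt "0 0 -0.12 0" --pt "0 0 -0.12 0"

```text
time: 20.18
position: [0.4467, 0.2782, 0.1757]
tcp_rot: [0.301, 3.12, 0.005]
contact_force: [-0.3, -0.0, -1.5]
width: 0.0549
grip_force: 63.6
```

>>> servo_tool --pt "-0.016 -0.04 0 0" --pt "-0.034 -0.1 0 0" --pt "-0.053 -0.16 0 0" --pt "-0.065 -0.195 0 0" --pt "-0.068 -0.2 0 0" --pt "-0.068 -0.2 0 0" --pt "-0.068 -0.2 0 0"

```text
time: 21.05
position: [0.472, 0.0691, 0.1709]
tcp_rot: [-0.298, -3.126, 0.0]
contact_force: [0.6, -0.7, -1.0]
width: 0.0549
grip_force: 63.8
```

```bash
python3 b.py solid_red;python3 n.py 79.1 .4712 .069 .05
```

```text
scene solid_red 0.81 267 [0.4693 0.0676 0.1697]
[ 1.100e-03 -1.000e-04  1.212e-01] yaw -0.0
21.25 [0.4723 0.0689 0.1712] toolY 79.1 z [-0. -0. -1.] q6 0.2 0.0547
```

>>> servo_tool --pt "0 0 0.03 0" --pt "0 0 0.07 0" --pt "0 0 0.095 0" --pt "0 0 0.107 0" --pt "0 0 0.114 0" --pt "0 0 0.118 0" --pt "0 0 0.118 0"

```text
time: 22.12
position: [0.4734, 0.0684, 0.054]
tcp_rot: [0.301, 3.126, 0.001]
contact_force: [0.6, 1.1, -1.7]
width: 0.0547
grip_force: 64.1
```

>>> servo_tool --pt "0 0 0 0" --pt "0 0 0 0" --pt "0 0 0 0" --pt "0 0 0 0" --fingers 0.79

```text
time: 22.62
position: [0.4726, 0.0681, 0.0534]
tcp_rot: [0.301, 3.127, -0.0]
contact_force: [0.8, -0.9, -0.7]
width: 0.0673
grip_force: 0.0
```

>>> servo_tool --pt "0 0 -0.03 0" --pt "0 0 -0.08 0" --pt "0 0 -0.14 0" --pt "0 0 -0.18 0" --pt "0 0 -0.18 0"

```text
time: 23.25
position: [0.475, 0.0682, 0.2369]
tcp_rot: [0.3, 3.12, 0.001]
contact_force: [-0.7, -0.1, -1.8]
width: 0.0674
grip_force: 0.0
```

```bash
python3 b.py solid_red
cat > e.py <<'E'
from h import *
for c in('scene','top'):
    p,d=cams.read_camera(c)
    for n in ('divider','spine','holder'):
        P,f=cloud(c,n,d)
        if P is None: print(c,n,None); continue
        zt=np.percentile(P[:,2],90); Q=P[abs(P[:,2]-zt)<.006]
        r=cv2.minAreaRect((Q[:,:2]*1000).astype(np.float32)); print(c,n,round(f,2),len(P),zt.round(3),np.round(r[0],1),np.round(r[1],1),round(r[2],1))
    print(spot_in(c,'divider')[:1])
    if c=='top': cv2.imwrite('pics/t3.png',cv2.resize(p,(800,600)))
E
python3 e.py; python3 n.py 89.3 .468 -.3045 .25
```

```text
scene solid_red 0.6 246 [0.4703 0.0683 0.0512]
scene divider 0.54 354 0.121 [ 468.6 -304.6] [10.4 70.2] 88.7
scene spine 0.96 686 0.042 [535.3 -11.2] [ 29.9 254.7] 79.0
scene holder 0.92 749 0.043 [ 471.1 -306. ] [ 49.3 210.1] 89.3
[{'extent': [139.2, 156.2, 7.8, 53.2], 'conf': 0.54}]
top divider 0.65 514 0.12 [ 466.1 -308.6] [15.7 65.6] 89.0
top spine 0.81 761 0.042 [532.7 -10.2] [ 29.8 249.1] 79.1
top holder 0.72 894 0.042 [ 465.6 -306.3] [ 49.3 210. ] 88.9
[{'extent': [352.8, 188.1, 14.5, 66.6], 'conf': 0.74}]
[-0.0667 -0.3666 -0.0168] yaw -0.343
23.95 [0.4725 0.0681 0.2332] toolY 79.0 z [-0. -0. -1.] q6 0.2 0.0676
```

View pics/t3.png

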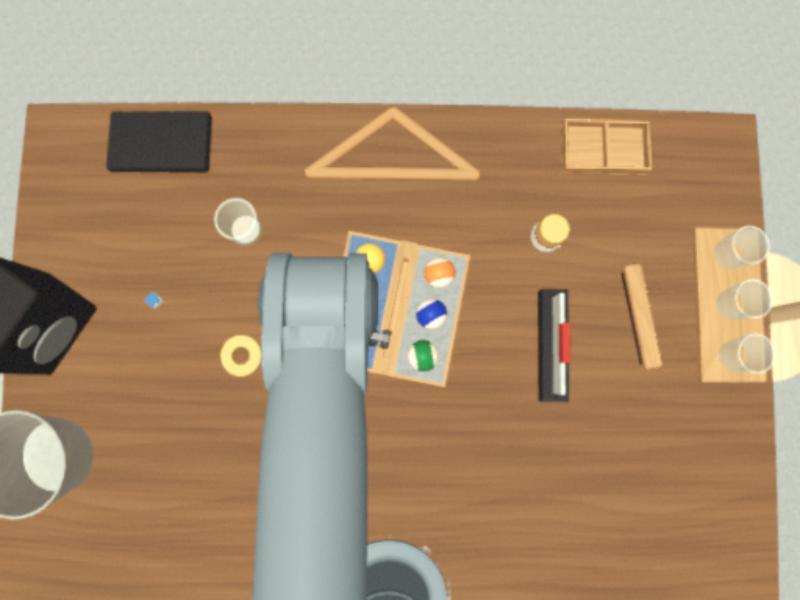

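>>> servo_tool --pt "-0.011 -0.06 0 -0.34" --pt "-0.022 -0.12 0 -0.34" --pt "-0.033 -0.18 0 -0.34" --pt "-0.044 -0.24 0 -0.34" --pt "-0.055 -0.3 0 -0.34" --pt "-0.066 -0.36 0 -0.34" --pt "-0.067 -0.367 0 -0.34" --pt "-0.067 -0.367 0 -0.34" --pt "-0.067 -0.367 0 -0.34" --fingers 0.5

```text
time: 25.08
position: [0.4683, -0.3034, 0.2334]
tcp_rot: [-0.019, -3.141, -0.001]
contact_force: [0.6, 0.0, 0.3]
width: 0.0429
grip_force: 0.0
```

```bash
python3 n.py 89.3 .4685 -.304 .107; python3 b.py solid_red stripe_blue
```

```text
[-0.0002 -0.0007  0.1264] yaw -0.0
25.075 [ 0.4683 -0.3034  0.2334] toolY 89.3 z [-0.     0.001 -1.   ] q6 -0.68 0.0429
scene solid_red 0.74 245 [0.4705 0.0685 0.0511]
scene stripe_blue 0.59 317 [ 0.5217 -0.0762  0.0516]
top solid_red 0.8 306 [0.4702 0.0694 0.0493]
top stripe_blue 0.62 321 [ 0.5215 -0.0751  0.05  ]
```

>>> servo_tool --pt "0 -0.001 0.04 0" --pt "0 -0.001 0.08 0" --pt "0 -0.001 0.11 0" --pt "0 -0.001 0.126 0" --pt "0 -0.001 0.126 0"

```text
time: 26.0
position: [0.4677, -0.3053, 0.1066]
tcp_rot: [-0.021, -3.14, -0.002]
contact_force: [0.7, 1.4, -1.0]
width: 0.0427
grip_force: 0.0
```

>>> servo_tool --pt "0 0 0 0" --pt "0 0 0 0" --pt "0 0 0 0" --pt "0 0 0 0" --pt "0 0 0 0" --fingers 0

```text
time: 26.62
position: [0.4693, -0.3065, 0.109]
tcp_rot: [0.022, 3.139, -0.002]
contact_force: [0.2, 1.2, 6.8]
width: 0.013
grip_force: 59.7
```

```bash
python3 n.py 89.3 .4685 -.304 .107; python3 e.py
```

```text
[0.0008 0.0024 0.002 ] yaw -0.003
26.625 [ 0.4693 -0.3065  0.109 ] toolY 89.2 z [ 0.003 -0.002 -1.   ] q6 -0.68 0.013
scene divider 0.55 234 0.121 [ 475.6 -306.9] [56.2  9. ] 2.9
scene spine 0.97 688 0.042 [535.9 -11.3] [ 29.9 251.7] 79.0
scene holder 0.67 660 0.042 [ 477.4 -305.4] [ 49.1 196.3] 88.9
[{'extent': [136.5, 163.0, 14.2, 46.2], 'conf': 0.68}]
top divider 0.95 319 0.102 [ 456.3 -305.1] [ 9.  99.5] 89.4
top spine 0.77 891 0.042 [533.7 -10.5] [ 30.  251.2] 79.0
top holder 0.73 691 0.042 [ 465.5 -305.8] [ 49.8 209.6] 89.2
[{'extent': [350.9, 188.8, 13.7, 66.7], 'conf': 0.72}]
```

>>> servo_tool --pt "0 0 -0.01 0" --pt "0 0 -0.03 0" --pt "0 0 -0.06 0" --pt "0 0 -0.1 0" --pt "0 0 -0.13 0" --pt "0 0 -0.13 0"

```text
time: 27.88
position: [0.4695, -0.3071, 0.24]
tcp_rot: [0.022, 3.137, -0.006]
contact_force: [0.8, -1.2, -3.0]
width: 0.0132
grip_force: 58.7
```

>>> servo_tool --pt "-0.005 0.03 0 0.1" --pt "-0.015 0.08 0 0.2" --pt "-0.025 0.13 0 0.34" --pt "-0.037 0.18 0 0.34" --pt "-0.05 0.23 0 0.34" --pt "-0.058 0.27 0 0.34" --pt "-0.062 0.29 0 0.34" --pt "-0.062 0.296 0 0.34" --pt "-0.062 0.296 0 0.34" --pt "-0.062 0.296 0 0.34"

```text
time: 29.12
position: [0.534, -0.0118, 0.2369]
tcp_rot: [-0.303, -3.126, 0.001]
contact_force: [0.1, 0.0, -3.6]
width: 0.0131
grip_force: 59.0
```

```bash
python3 n.py 79.05 .5345 -.0105 .2
python3 - <<'E'
from h import *
for c in('scene','top'):
    p,d=cams.read_camera(c); cv2.imwrite(f'pics/{c}5.png',cv2.resize(p[80:260,150:400] if c=='scene' else p[100:300,130:380],None,fx=3,fy=3))
    for r in cut_out(c,'divider')[:2]:
        m=r['pixels']&(d>0); v,u=np.nonzero(m); P=world(c,np.c_[u,v],d[m]); print(c,r['conf'],r['extent'],len(P),P.min(0).round(3),P.max(0).round(3))
        Q=P[abs(P[:,2]-np.median(P[:,2]))<.05]; l=cv2.fitLine((Q[:,:2]*1000).astype(np.float32),cv2.DIST_HUBER,0,.01,.01).ravel(); print(np.degrees(np.arctan2(l[1],l[0])),l[2:])
        np.save(f'div_{c}.npy',P)
E
```

```text
[-0.0002  0.0014  0.0369] yaw -0.004
29.125 [ 0.534  -0.0118  0.2369] toolY 78.9 z [-0.001 -0.    -1.   ] q6 0.05 0.0131
scene 0.69 [239.9, 119.7, 5.3, 58.8] 186 [ 0.322 -0.033 -0.001] [0.623 0.035 0.251]
-10.9733925 [562.57983  -18.914404]
```

View pics/scene5.png

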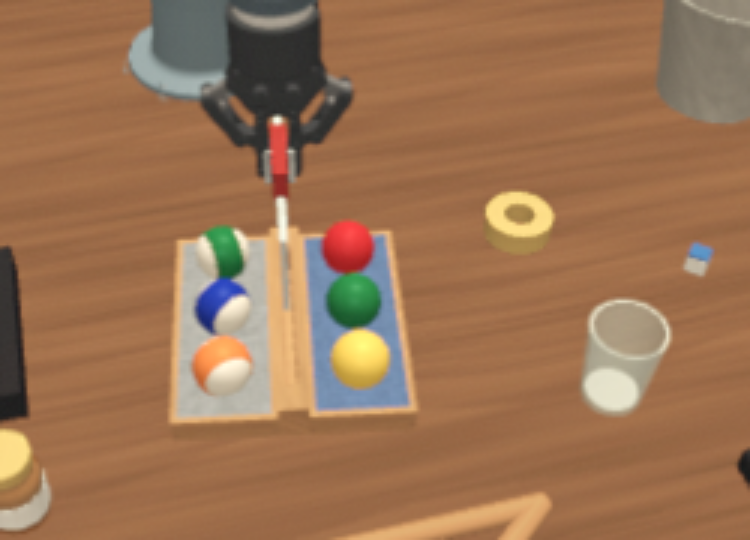

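>>> servo_tool --pt "0 0.0012 0.03 0" --pt "0 0.0012 0.06 0" --pt "0 0.0012 0.08 0" --pt "0 0.0012 0.088 0" --pt "0 0.0012 0.091 0" --pt "0 0.0012 0.091 0"

```text
time: 30.08
position: [0.5352, -0.0098, 0.147]
tcp_rot: [0.301, 3.126, -0.0]
contact_force: [0.3, -0.2, -3.5]
width: 0.0133
grip_force: 59.0
```

>>> servo_tool --pt "0 0 0.003 0" --pt "0 0 0.006 0" --pt "0 0 0.009 0" --pt "0 0 0.012 0" --pt "0 0 0.012 0"

```text
time: 30.7
position: [0.5343, -0.0096, 0.1339]
tcp_rot: [-0.301, -3.126, 0.0]
contact_force: [-1.0, -0.2, -1.9]
width: 0.013
grip_force: 59.0
```

```bash
python3 n.py 79.05 .5345 -.0105 .109
python3 - <<'E'
from h import *
p,d=cams.read_camera('scene'); cv2.imwrite('pics/s6.png',cv2.resize(p[120:240,190:310],None,fx=5,fy=5))
E
```

```text
[-0.0004 -0.0008  0.0249] yaw -0.002
30.7 [ 0.5343 -0.0096  0.1339] toolY 79.0 z [-0.001  0.    -1.   ] q6 0.06 0.013
```

View pics/s6.png

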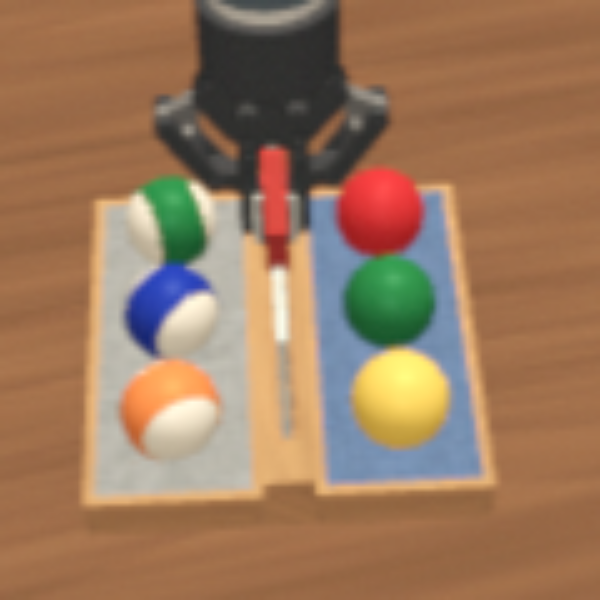

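>>> servo_tool --pt "0 0 0.005 0" --pt "0 0 0.01 0" --pt "0 0 0.015 0" --pt "0 0 0.02 0" --pt "0 0 0.024 0" --pt "0 0 0.024 0" --pt "0 0 0.024 0"

```text
time: 31.62
position: [0.5347, -0.0097, 0.1104]
tcp_rot: [0.301, 3.127, -0.0]
contact_force: [0.3, 0.0, -2.8]
width: 0.0134
grip_force: 59.0
```

```bash
python3 n.py 79.05 .5345 -.0105 .109; python3 e.py
```

```text
[ 0.0001 -0.0008  0.0014] yaw -0.002
31.625 [ 0.5347 -0.0097  0.1104] toolY 79.0 z [ 0. -0. -1.] q6 0.06 0.0134
scene divider 0.47 186 0.124 [533.1 -10.6] [14.5 68.7] 77.4
scene spine 0.71 516 0.049 [582. -21.] [ 27.4 137.1] 77.3
scene holder 0.77 1074 0.042 [ 467.7 -305.4] [ 49.1 214.7] 89.1
[{'extent': [242.2, 157.5, 6.6, 44.0], 'conf': 0.46}]
top divider None
top spine None
top holder 0.75 1409 0.042 [ 465.5 -307.9] [ 51.6 209.9] 88.9
[{'extent': [139.3, 126.0, 26.1, 30.3], 'conf': 0.61}]
```

>>> servo_tool --pt "0 0 0.0015 0" --pt "0 0 0.003 0" --pt "0 0 0.004 0" --pt "0 0 0.004 0"

```text
time: 32.62
position: [0.5347, -0.0096, 0.1089]
tcp_rot: [0.301, 3.126, -0.0]
contact_force: [-8.5, 0.6, 17.2]
width: 0.0128
grip_force: 62.1
```

>>> servo_tool --pt "0 0 0 0" --pt "0 0 0 0" --pt "0 0 0 0" --fingers 0.4

```text
time: 33.0
position: [0.5346, -0.0097, 0.1061]
tcp_rot: [-0.301, -3.127, 0.0]
contact_force: [0.0, 0.3, -1.0]
width: 0.0338
grip_force: 0.0
```

>>> servo_tool --pt "0 0 -0.02 0" --pt "0 0 -0.06 0" --pt "0 0 -0.11 0" --pt "0 0 -0.15 0" --pt "0 0 -0.15 0" --pt "0 0 -0.15 0"

```text
time: 33.75
position: [0.5343, -0.0096, 0.2554]
tcp_rot: [-0.301, -3.126, 0.0]
contact_force: [-0.7, 0.1, -0.5]
width: 0.0336
grip_force: 0.0
```

```bash
python3 e.py; python3 b.py solid_red stripe_blue
python3 - <<'E'
from h import *
p,d=cams.read_camera('scene'); cv2.imwrite('pics/s7.png',cv2.resize(p[120:240,190:310],None,fx=5,fy=5))
E
```

```text
scene divider 0.68 207 0.079 [450.8 -61.5] [35.2 31.9] 45.9
scene spine 0.61 594 0.045 [538.9 -11.8] [ 29.8 247.5] 79.1
scene holder 0.63 1077 0.043 [ 467.5 -305.4] [ 49.  214.3] 89.3
[{'extent': [242.8, 153.0, 3.8, 47.0], 'conf': 0.69}]
top divider 0.56 826 0.044 [ 522.1 -474.2] [194.6  33.8] 10.8
top spine None
top holder 0.9 1445 0.042 [ 465.6 -307.8] [ 52.5 209.4] 89.5
[]
scene solid_red 0.56 217 [0.4701 0.0683 0.0513]
scene stripe_blue 0.68 273 [ 0.522  -0.0761  0.0517]
top stripe_blue 0.42 823 [ 0.5122 -0.1101  0.0213]
```

View pics/s7.png

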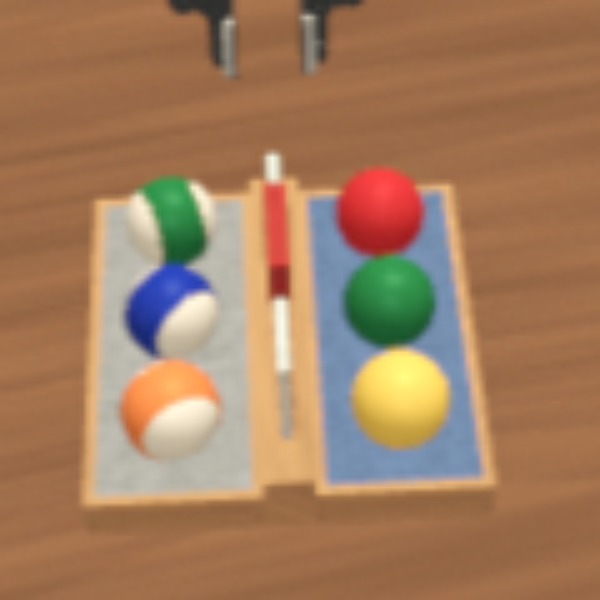

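Run:
```python
from h import *
p,d=cams.read_camera('scene'); b=p.astype(int)
m=(b[...,2]>120)&(b[...,1]<70)&(b[...,0]<70)&(d>0); m[:, :242]=0; m[:,250:]=0; m[:150]=0;m[185:]=0
v,u=np.nonzero(m);P=world('scene',np.c_[u,v],d[m]);z=P[:,2]; print(len(P),np.percentile(z,[50,75,90,100]).round(4)); Q=P[z>.11]; print(Q.min(0),Q.max(0),Q.mean(0))
```

```text
19 [0.109  0.1143 0.1194 0.1212]
[ 0.56549446 -0.02086063  0.11137908] [ 0.5701451  -0.0141706   0.12118166] [ 0.56792551 -0.01754651  0.11587108]
```

```bash
python3 -c "
from rig import finish_job; print(finish_job())"
```

```text
the job is handed in; nothing more can be done
None
```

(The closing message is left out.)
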